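# Set the index sleeve of a carving fixture

## Robot

A 6-joint arm with a two-finger parallel gripper is mounted at the origin on the work surface. World frame = base frame: x ahead of the robot, y to its left, z up, the work surface at z = 0. Lengths are in mm, angles in rad, forces in N, time in s.
With the tool pointing down it reaches from about 275 to 750 mm from the base axis. Payload 10.2 kg.
Tool frame: the origin (TCP) lies at the very end of the fingers, on their centre line; the grasp point (between the pads) lies 19 mm behind it (ctrl.pinch_z is the distance from the TCP to the grasp point, in mm); y points along the fingers, z is the direction in which the jaws open and shut, and the axes are right-handed (so a half turn about y gives the same grasp; the last joint's range is limited). The gripper opens to 85 mm and grips with 20 to 120 N. Pads are 22 mm wide; open, the fingers measure 114 mm over their backs; the gripper's body (76 mm by 85 mm) begins 54 mm behind the grasp point. The pads swing forward as they close: fully open they stand 13 mm farther back than shut.
Start: joints at [-1.51, 0.313, 1.498, -0, 1.331, -0.223], TCP at [146.99, -504.009, 231.294] pointing down, gripper open.
Joint ranges: [-2.94, 2.94], [-0.97, 2.17], [0.19, 2.56], [-1.23, 4.37], [0.02, 3.11], [-2.88, 2.88]. Speed limits (rad/s): [2.39, 2.39, 3.01, 3.14, 3.14, 3.14].

## Interface

Orientations are given as a unit quaternion [w, x, y, z].
In Python, from rig import sense, eyes, ctrl gives the robot as it stands. The module is installed in compiled form; this text tells all that it offers.
- The arm moves only by the shell command python3 -m handwheel 'ROWS' [FORCE]. ROWS is JSON, a list of rows, each an object of numbers: "grip": the finger opening in mm, from 0 to 85.4; "tx", "ty", "tz": the shift along the tool's x, y, z in mm; "wx", "wy", "wz": the turn, a rotation vector about the tool's x, y, z in rad. In form: [{"grip": .., "tx": .., "ty": .., "tz": .., "wx": .., "wy": .., "wz": ..}, ...]. A call has 1 to 10 rows; each row shifts and turns the commanded pose from where the row before left it, along the tool's axes as they then stand; what a row does not reach is not made up. A row lasts 1/12 s, in which the tool goes at most 41.7 mm and 7.16 degrees, less where a joint would pass 70% of its speed; a pose out of reach is approached as far as the arm can. A call is refused whole if a number of a shift passes 41.7 or a number of a turn 0.125, either way. A call with a gripper value outside its range is refused whole. The fingers move at their own pace and stop on an object; FORCE is the grip in N (left out, the last holds). Time passes only in rows, so rows that do not move let the fingers close. It gives the time, the measured TCP pose, the force and the opening at its end, in the units of the state.
- sense(): the state, without advancing time (a new reading comes with each control period).
- eyes.capture(name): name is "scene" or "top" or "wrist"; returns a dict with "pixels" (420x560x3 uint8, red, green, blue), "mtx" (3x3 intrinsics, pixels), "R" (3x3) and "t" (3): a world point X has camera coordinates R X + t. Camera axes: x right, y down, z forward; pixel columns grow to the right and rows downward; lengths in mm; the calibration is good to about 2 mm. A picture is of the moment at which its call begins. There is no depth.
- ctrl.finish_job(): hands the job in, once; it reports no verdict.
The state is a dict: "time_s": time; "joints": joint angles; "dq": joint speeds; "tau": joint torques, N m; "eef_pos": TCP position; "ee_rot": TCP orientation; "force": force on the tool from outside, world axes, zero at the start; "wrist_torque": the same for the moment, N m; "grip_width": opening from 0.0 (shut) to 1.0 (fully open).
Only numpy, scipy, OpenCV 4.12 (cv2) and the standard library are available. Lean on these libraries where they do the work, as an engineer would, in place of code of your own. Each camera call takes 0.05 s, during which the arm holds its last target.

## Task

Press the near edge of the steel guard of the dividing fixture straight down until its spring catch lets go and it swings open, then push the paddles of the index sleeve round, click by click, until it rests in the detent with number 6 at the pointer. Press gently, do not touch the chuck or the wooden workpiece in it, leave the guard open and leave the gouge, jar and bowl where they are.

Things in the scene. Friction and masses are not known exactly. Their poses are not given: they have to be found in the camera images.
- fixture: Grey dividing fixture, bolted down, base 230 (x) x 200 (y) mm; origin at the centre of its underside on the table, x away from the robot at yaw 0, z up. On it an open-topped box: inside x -85..85, y -65..65 mm, near (-x) wall top z 128, far wall 132, sides 128 mm. Spindle along y at x 0, z 75 mm. A small steel catch is inside the near wall at x -83..-73, y -50..-15 mm.
- guard_plate: The guard: steel lid 186 x 160 mm, 4 mm thick, covering the box, with a short skirt on its near and side edges. Origin on the hinge line, which runs along y at the far edge (fixture frame x 90, z 136 mm). When shut its plate runs from the hinge towards the fixture's -x, its top at z 144 mm.
- press (a point): Point on the top face of the guard, marked with a black disc 24 mm across, where to press: when shut at x -60, y 0, z 144 mm in the fixture's frame, 150 mm from the hinge.
- guard (a joint): Guard angle, rad: 0 shut and caught, -0.065 inner stop, 2.5 fully open (folded back past the far wall). A press of about 4 to 12 N at the press point makes the edge give; the catch lets go after 6 to 9 mm of travel. When the finger then goes away, up and towards the fixture's -x, a spring swings the guard open in 1 to 3 s and it stays open. It does not catch again.
- index (a joint): Turn of the index sleeve, rad. Eight detents numbered 1 to 8, pi/4 apart: number n rests at (n-1)*pi/4, so 6 is at 3.93; stops just beyond 1 and 8. It grows when the top of the sleeve moves towards the fixture's +x. Each click takes about 4 to 12 N on a paddle; past half-way (pi/8) it snaps on by itself to the next number. Starts at 1, 2, 3 or 4, settling at the very start.
- paddles (a point): Centre of the sleeve's paddle part, on the spindle axis (fixture x 0, y 24, z 75 mm). Hub radius 26 mm with four round-ended paddles 90 degrees apart, 8 mm thick, at y 2..46, reaching to radius 52. Odd numbers: one stands upright; even: two lean 45 degrees either way (push these on the flank; pushed on the end they jam). Detent ring radius 25, y 46..66; numbered drum radius 38, y -56..-12.
- pointer (a point): Tip of the fixed black pointer tab above the numbered drum, at x 0, y -48, z 119 mm in the fixture's frame. The black numeral (18 mm tall) on top of the drum beside it is the number set; numerals stand upright seen from the robot's side.
- workpiece: The steel chuck and turned wooden workpiece on the spindle, not to be touched; they turn with the sleeve. Origin on the spindle axis (fixture x 0, y 0, z 75 mm); chuck and wood reach from 92 to 220 mm along the fixture's -y, radius up to 40 mm.
- gouge: Bystander: loose turning gouge with dark wooden handle, 235 mm long, 32 mm high, lying on the table on the robot's side of the fixture; origin under its middle, x along the blade.
- jar: Bystander: loose amber jar with black lid, 70 mm across, 85 mm high; origin at the centre of its foot.
- bowl: Bystander: loose turned wooden bowl, 120 mm across, 50 mm high; origin at the centre of its foot.

How it is judged:
By the outcome, as a careful person would: the job done as asked, in the order asked, and still so for the second after the job is handed in, with the robot touching nothing.
It also fails if it takes over 69 s, if anything falls off the work surface, if the arm or the gripper's body presses on something with over 40 N, if the wrist force passes 120 N, or if a joint passes its speed limit or range.

## Working session

There is one attempt and no reset: what is moved stays moved. The work goes in short steps, Python scripts to look and compute and a shell command to move; the robot and the scene stay as the last step left them, time stands still between calls to the robot, and variables do not carry over. Pictures are saved under pics/ and viewed, and the job is handed in when it is done.

```bash
mkdir -p pics; cat > h.py <<'E'
from rig import sense, eyes, ctrl
import numpy as np, cv2
def snap(cam,name):
    c=eyes.capture(cam); cv2.imwrite(f'pics/{name}.png',cv2.cvtColor(c['pixels'],cv2.COLOR_RGB2BGR))
    np.savez(f'pics/{name}.npz',**c); return c
def ray(c,u,v,z):
    R=np.array(c['R']);t=np.array(c['t']);K=np.array(c['mtx'])
    d=R.T@np.linalg.inv(K)@np.array([u,v,1.]);o=-R.T@t
    return o+d*(z-o[2])/d[2]
def proj(c,X):
    p=np.array(c['mtx'])@(np.array(c['R'])@np.array(X,float)+np.array(c['t']));return p[:2]/p[2]
E
python3 - <<'E'
from h import *
for n in ['scene','top','wrist']: 
    c=snap(n,n+'0'); print(n,-np.array(c['R']).T@np.array(c['t']))
s=sense(); print({k:np.round(v,3) for k,v in s.items()})
E
```

```text
scene [1071.13559926  326.66074926  545.36007308]
top [433.52304946 156.18712871 906.80495696]
wrist [ 214.53887386 -484.98002425  372.34923739]
{'time_s': np.float64(0.15), 'joints': array([-1.51 ,  0.313,  1.498,  0.   ,  1.331, -0.223]), 'dq': array([ 0.   , -0.002, -0.002, -0.001, -0.001,  0.001]), 'tau': array([ 1.0000e-03, -4.1237e+01, -2.5980e+01, -0.0000e+00,  3.0000e-03,
        0.0000e+00]), 'eef_pos': array([ 146.983, -503.829,  230.888]), 'ee_rot': array([ 0.1, -0.1,  0.7, -0.7]), 'force': array([-0.723,  0.223,  0.098]), 'wrist_torque': array([-0.032, -0.028, -0.02 ]), 'grip_width': np.float64(0.996)}
```

View pics/scene0.png

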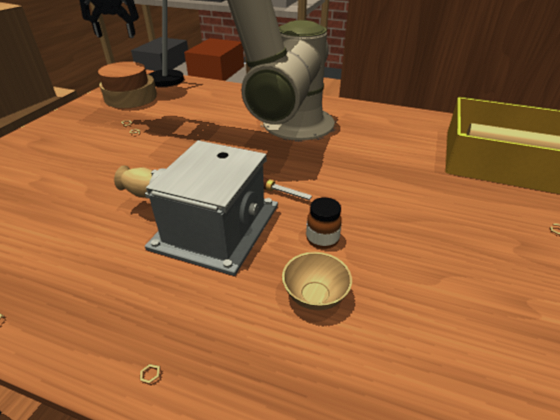

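View pics/top0.png

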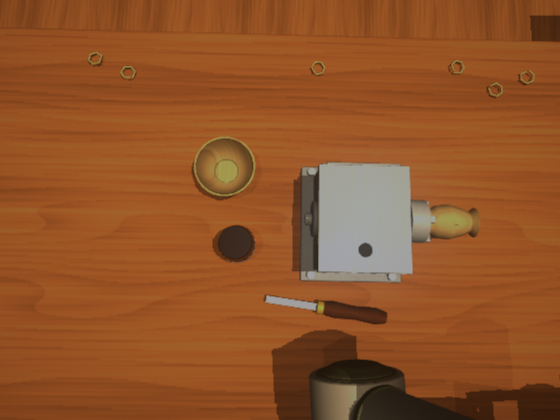

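The scene view shows the shut guard with the black disc at about (223,156). In the top view the disc is at about (365,250), the lid corners run (318,164) to (411,272), and the workpiece is to the right (-y).

```bash
python3 - <<'E'
from h import *
t=np.load('pics/top0.npz');s=np.load('pics/scene0.npz')
def disc(c,box):
    x0,y0,x1,y1=box; g=cv2.cvtColor(c['pixels'],cv2.COLOR_RGB2GRAY)[y0:y1,x0:x1]
    m=(g<70).astype(np.uint8); M=cv2.moments(m,True); return M['m10']/M['m00']+x0,M['m01']/M['m00']+y0,M['m00']
d=disc(t,(350,235,380,264)); e=disc(s,(213,149,233,163)); print(d,e,ray(t,*d[:2],144),ray(s,*e[:2],144))
g=t['pixels'].astype(int); 
m=((g.max(2)-g.min(2)<30)&(g.min(2)>120)).astype(np.uint8); m[:, :300]=0;m[:,425:]=0;m[:150]=0;m[290:]=0
m=cv2.morphologyEx(m,cv2.MORPH_OPEN,np.ones((9,9),np.uint8))
cs,_=cv2.findContours(m,0,1);c=max(cs,key=cv2.contourArea);r=cv2.minAreaRect(c);print(r)
for p in cv2.boxPoints(r): print(p,ray(t,*p,144)[:2])
for p in [(303,169),(402,280),(303,279)]: print(p, ray(t,*p,12)[:2])
E
python3 - <<'E'
import cv2
i=cv2.imread('pics/top0.png')[150:330,250:490]; cv2.imwrite('pics/top0z.png',cv2.resize(i,None,fx=3.2,fy=3.2,interpolation=cv2.INTER_CUBIC))
E
```

```text
(365.0487804878049, 249.609756097561, 123.0) (222.3181818181818, 154.9318181818182, 44.0) [476.73351714 -14.55308024 144.        ] [477.04016455 -12.88051494 144.        ]
((365.0, 220.99996948242188), (115.99998474121094, 91.99998474121094), 90.0)
[319.      162.99997] [625.96176563  63.37797632]
[411.      162.99997] [629.02336222 -98.2293276 ]
[411.      278.99997] [428.44809955 -91.47731594]
[319.      278.99997] [426.665985   63.8556875]
(303, 169) [646.10513175  80.01640537]
(402, 280) [ 425.41649653 -116.35620523]
(303, 279) [425.1182447   79.35212753]
```

View pics/top0z.png

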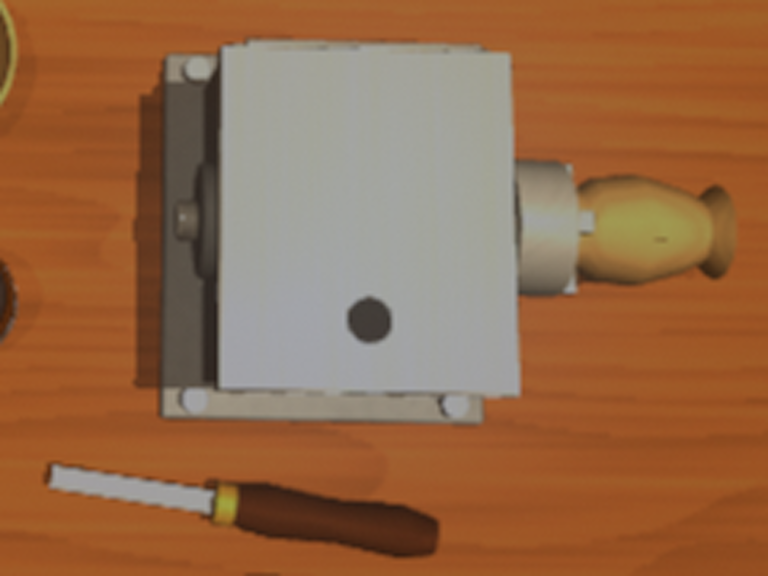

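```bash
python3 - <<'E'
from h import *
t=np.load('pics/top0.npz');s=np.load('pics/scene0.npz')
f=lambda p,z:ray(t,250+p[0]/3.2-.5+.16,150+p[1]/3.2-.5+.16,z)[:2]
for n,p,z in [('fl',(220,46),144),('fr',(511,52),144),('nr',(519,396),144),('nl',(219,388),144),('disc',(370,320),144),
 ('bfl',(165,57),12),('bnl',(162,416),12),('bnr',(482,423),12)]: print(n,f(p,z).round(1))
E
```

```text
fl [624.1  64.4]
fr [623.7 -95.1]
nr [437.8 -93.2]
nl [440.   65.3]
disc [476.7 -15. ]
bfl [649.2  83.7]
bnl [423.8  84.7]
bnr [ 421.8 -112.8]
```

```bash
cat >> h.py <<'E'
from scipy.spatial.transform import Rotation as Ro
O=np.array([537.,-14.5,0]);FY=-0.009
FR=Ro.from_euler('z',FY).as_matrix()
def F(p): return FR@np.array(p,float)+O
def toolR():
    w,x,y,z=sense()['ee_rot'];return Ro.from_quat([x,y,z,w]).as_matrix()
def st():
    s=sense();R=toolR();p=s['eef_pos']
    print('t',round(s['time_s'],2),'fix',(FR.T@(p-O)).round(1),'force',np.round(s['force'],1),'g',round(s['grip_width'],2),'q',np.round(s['joints'],2));print((FR.T@R).round(3))
def to(p,z=None):
    d=F(p)-sense()['eef_pos'];print('tool shift',(toolR().T@d).round(1))
E
python3 - <<'E'
from h import *
st();to([-60,0,231]);R=toolR()
for T in ([[1,0,0],[0,0,1],[0,-1,0]],[[-1,0,0],[0,0,-1],[0,-1,0]],[[0,0,-1],[1,0,0],[0,-1,0]],[[0,0,1],[-1,0,0],[0,-1,0]]):
    # columns x,y,z of tool in fixture
    T=np.array(T,float);print(np.linalg.det(T))
    for s in (T,):
        print(s[:,1],Ro.from_matrix(R.T@FR@s).as_rotvec().round(3))
E
```

```text
t 0.15 fix [-385.6 -492.8  230.9] force [-0.7  0.2  0.1] g 1.0 q [-1.51  0.31  1.5   0.    1.33 -0.22]
[[-0.957 -0.     0.289]
 [-0.289  0.001 -0.957]
 [-0.    -1.    -0.001]]
tool shift [-4.540e+02  3.000e-01 -3.779e+02]
1.0
[ 0.  0. -1.] [-0.000e+00 -2.849e+00 -1.000e-03]
1.0
[ 0.  0. -1.] [ 0.001  0.293 -0.   ]
1.0
[ 0.  0. -1.] [1.000e-03 1.864e+00 1.000e-03]
1.0
[ 0.  0. -1.] [ 1.000e-03 -1.278e+00 -1.000e-03]
```

```bash
python3 -m handwheel '[{"grip":0,"wy":0.0977},{"grip":0,"wy":0.0977},{"grip":0,"wy":0.0977},{"grip":0,"tx":-15,"tz":-23},{"grip":0,"tx":-20,"tz":-30},{"grip":0,"tx":-20,"tz":-30},{"grip":0,"tx":-20,"tz":-30},{"grip":0,"tx":-20,"tz":-30},{"grip":0,"tx":-20,"tz":-30},{"grip":0,"tx":-20,"tz":-30}]' 30; python3 -c "
from h import *
st();to([-60,0,190])"
```

```text
t 0.15 fix [-385.6 -492.8  230.9] force [-0.7  0.2  0.1] g 1.0 q [-1.51  0.31  1.5   0.    1.33 -0.22]
[[-0.957 -0.     0.289]
 [-0.289  0.001 -0.957]
 [-0.    -1.    -0.001]]
tool shift [-454.    41.3 -377.8]invalid input
```

```bash
python3 -m handwheel '[{"grip":0,"tx":0,"ty":0,"tz":0,"wx":0,"wy":0.0977,"wz":0},{"grip":0,"tx":0,"ty":0,"tz":0,"wx":0,"wy":0.0977,"wz":0},{"grip":0,"tx":0,"ty":0,"tz":0,"wx":0,"wy":0.0977,"wz":0},{"grip":0,"tx":-15,"ty":0,"tz":-23,"wx":0,"wy":0,"wz":0},{"grip":0,"tx":-20,"ty":0,"tz":-30,"wx":0,"wy":0,"wz":0},{"grip":0,"tx":-20,"ty":0,"tz":-30,"wx":0,"wy":0,"wz":0},{"grip":0,"tx":-20,"ty":0,"tz":-30,"wx":0,"wy":0,"wz":0},{"grip":0,"tx":-20,"ty":0,"tz":-30,"wx":0,"wy":0,"wz":0}]' 30; python3 -c "
from h import *
st();to([-60,0,190])"
```

```text
time_s: 0.82
eef_pos: [243.9, -360.3, 231.1]
ee_rot: [-0.003, 0.003, 0.707, -0.707]
force: [1.0, -0.0, 0.1]
grip_width: -0.0
t 0.82 fix [-290.  -348.4  231.1] force [ 1.  -0.   0.1] g -0.0 q [-1.25  0.11  1.75  0.    1.28  0.33]
[[-1.    -0.    -0.001]
 [ 0.001  0.    -1.   ]
 [ 0.    -1.    -0.   ]]
tool shift [-229.7   41.2 -348.6]
```

```bash
python3 -m handwheel '[{"grip":0,"tx":-22,"ty":0,"tz":-34,"wx":0,"wy":0,"wz":0},{"grip":0,"tx":-22,"ty":0,"tz":-34,"wx":0,"wy":0,"wz":0},{"grip":0,"tx":-22,"ty":0,"tz":-34,"wx":0,"wy":0,"wz":0},{"grip":0,"tx":-22,"ty":0,"tz":-34,"wx":0,"wy":0,"wz":0},{"grip":0,"tx":-22,"ty":0,"tz":-34,"wx":0,"wy":0,"wz":0},{"grip":0,"tx":-22,"ty":0,"tz":-34,"wx":0,"wy":0,"wz":0},{"grip":0,"tx":-22,"ty":0,"tz":-34,"wx":0,"wy":0,"wz":0},{"grip":0,"tx":-22,"ty":0,"tz":-34,"wx":0,"wy":0,"wz":0},{"grip":0,"tx":-22,"ty":5,"tz":-34,"wx":0,"wy":0,"wz":0},{"grip":0,"tx":-22,"ty":5,"tz":-34,"wx":0,"wy":0,"wz":0}]'; python3 -c "
from h import *
st();to([-60,0,160]);snap('wrist','w1')"
```

```text
time_s: 1.65
eef_pos: [467.2, -21.9, 221.3]
ee_rot: [0.003, -0.003, -0.707, 0.707]
force: [-0.1, -0.9, 0.7]
grip_width: 0.001
t 1.65 fix [-69.7  -8.  221.3] force [-0.1 -0.9  0.7] g 0.0 q [-0.3   0.19  1.68 -0.    1.27  1.28]
[[-1.     0.001 -0.   ]
 [ 0.    -0.    -1.   ]
 [-0.001 -1.     0.   ]]
tool shift [-9.6 61.3 -8. ]
```

View pics/w1.png

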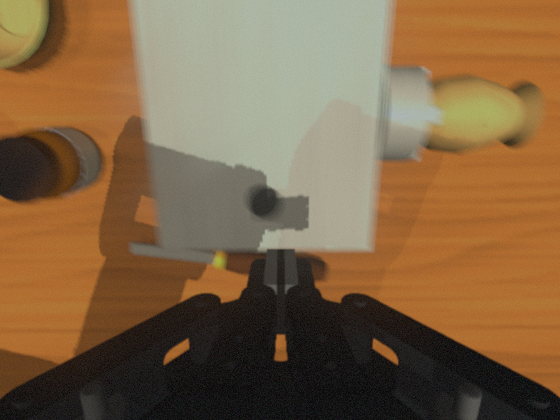

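The wrist view shows the disc at about (263,202), with the closed fingers just short of it.

```bash
python3 -c "
from h import *
c=np.load('pics/w1.npz');print(FR.T@(ray(c,263,202,144)-O))"
python3 -m handwheel '[{"grip":0,"tx":-10,"ty":20,"tz":-8,"wx":0,"wy":0,"wz":0},{"grip":0,"tx":0,"ty":25,"tz":0,"wx":0,"wy":0,"wz":0},{"grip":0,"tx":0,"ty":20,"tz":0,"wx":0,"wy":0,"wz":0},{"grip":0,"tx":0,"ty":5,"tz":0,"wx":0,"wy":0,"wz":0},{"grip":0,"tx":0,"ty":3,"tz":0,"wx":0,"wy":0,"wz":0},{"grip":0,"tx":0,"ty":1,"tz":0,"wx":0,"wy":0,"wz":0}]'; python3 -c "
from h import *
st();to([-60,0,144])"
```

```text
[-58.86138122   3.10723803 144.        ]
time_s: 2.2
eef_pos: [476.8, -16.3, 147.7]
ee_rot: [0.003, -0.004, -0.707, 0.707]
force: [-0.9, -0.4, 0.3]
grip_width: -0.0
t 2.2 fix [-60.2  -2.3 147.7] force [-0.9 -0.4  0.3] g -0.0 q [-0.28  0.3   1.75  0.    1.09  1.3 ]
[[-1.     0.    -0.001]
 [ 0.001 -0.    -1.   ]
 [-0.    -1.     0.   ]]
tool shift [-0.2  3.7 -2.3]
```

Not touching yet. Press slowly.

```bash
python3 -m handwheel '[{"grip":0,"tx":0,"ty":1,"tz":-2,"wx":0,"wy":0,"wz":0},{"grip":0,"tx":0,"ty":1,"tz":0,"wx":0,"wy":0,"wz":0},{"grip":0,"tx":0,"ty":1,"tz":0,"wx":0,"wy":0,"wz":0},{"grip":0,"tx":0,"ty":1,"tz":0,"wx":0,"wy":0,"wz":0},{"grip":0,"tx":0,"ty":1,"tz":0,"wx":0,"wy":0,"wz":0},{"grip":0,"tx":0,"ty":1,"tz":0,"wx":0,"wy":0,"wz":0}]'
```

```text
time_s: 2.7
eef_pos: [476.8, -14.2, 141.7]
ee_rot: [0.003, -0.004, -0.707, 0.707]
force: [-1.9, -1.5, 7.1]
grip_width: 0.001
```

```bash
python3 -m handwheel '[{"grip":0,"tx":0,"ty":1,"tz":0,"wx":0,"wy":0,"wz":0},{"grip":0,"tx":0,"ty":1,"tz":0,"wx":0,"wy":0,"wz":0}]'
```

```text
time_s: 2.87
eef_pos: [476.7, -14.2, 140.0]
ee_rot: [0.003, -0.004, -0.707, 0.707]
force: [-2.3, 0.3, 8.3]
grip_width: -0.001
```

```bash
python3 -m handwheel '[{"grip":0,"tx":0,"ty":1,"tz":0,"wx":0,"wy":0,"wz":0},{"grip":0,"tx":0,"ty":1,"tz":0,"wx":0,"wy":0,"wz":0}]'
```

```text
time_s: 3.03
eef_pos: [476.7, -14.2, 138.0]
ee_rot: [0.003, -0.003, -0.707, 0.707]
force: [-3.7, 0.9, 8.9]
grip_width: -0.003
```

```bash
python3 -m handwheel '[{"grip":0,"tx":0,"ty":1,"tz":0,"wx":0,"wy":0,"wz":0}]'
```

```text
time_s: 3.12
eef_pos: [476.7, -14.2, 137.0]
ee_rot: [0.003, -0.003, -0.707, 0.707]
force: [-3.2, 0.7, 7.1]
grip_width: 0.002
```

```bash
python3 -m handwheel '[{"grip":0,"tx":0,"ty":1,"tz":0,"wx":0,"wy":0,"wz":0}]'
```

```text
time_s: 3.2
eef_pos: [476.7, -14.2, 136.0]
ee_rot: [0.003, -0.003, -0.707, 0.707]
force: [-3.1, -0.6, 8.4]
grip_width: 0.0
```

```bash
python3 -m handwheel '[{"grip":0,"tx":0,"ty":0.6,"tz":0,"wx":0,"wy":0,"wz":0},{"grip":0,"tx":0,"ty":0.4,"tz":0,"wx":0,"wy":0,"wz":0}]'
```

```text
time_s: 3.37
eef_pos: [476.7, -14.2, 134.9]
ee_rot: [0.003, -0.004, -0.707, 0.707]
force: [-2.7, 0.3, 7.1]
grip_width: -0.002
```

```bash
python3 -m handwheel '[{"grip":0,"tx":3,"ty":-20,"tz":0,"wx":0,"wy":0,"wz":0},{"grip":0,"tx":24,"ty":-32,"tz":0,"wx":0,"wy":0,"wz":0},{"grip":0,"tx":30,"ty":-24,"tz":0,"wx":0,"wy":0,"wz":0},{"grip":0,"tx":35,"ty":-10,"tz":0,"wx":0,"wy":0,"wz":0},{"grip":0,"tx":30,"ty":0,"tz":0,"wx":0,"wy":0,"wz":0},{"grip":0,"tx":0,"ty":0,"tz":0,"wx":0,"wy":0,"wz":0}]'; python3 -c "
from h import *
snap('scene','s2')"
```

```text
time_s: 3.87
eef_pos: [351.1, -12.3, 220.6]
ee_rot: [0.003, -0.003, -0.707, 0.707]
force: [0.0, -0.1, 0.6]
grip_width: -0.005
```

View pics/s2.png

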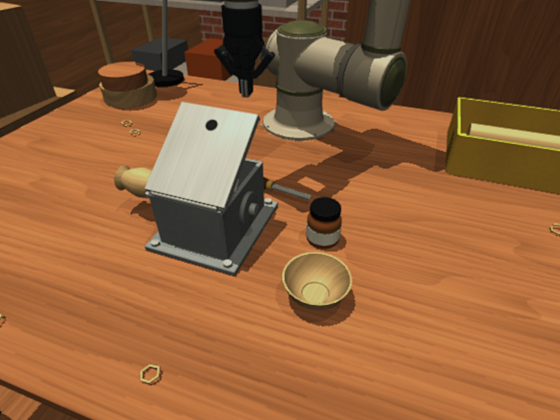

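The guard is swinging open (its edge is at about row 105). I'll wait, then look from above.

```bash
python3 -m handwheel '[{"grip":0,"tx":0,"ty":0,"tz":0,"wx":0,"wy":0,"wz":0},{"grip":0,"tx":0,"ty":0,"tz":0,"wx":0,"wy":0,"wz":0},{"grip":0,"tx":0,"ty":0,"tz":0,"wx":0,"wy":0,"wz":0},{"grip":0,"tx":0,"ty":0,"tz":0,"wx":0,"wy":0,"wz":0},{"grip":0,"tx":0,"ty":0,"tz":0,"wx":0,"wy":0,"wz":0},{"grip":0,"tx":0,"ty":0,"tz":0,"wx":0,"wy":0,"wz":0},{"grip":0,"tx":0,"ty":0,"tz":0,"wx":0,"wy":0,"wz":0},{"grip":0,"tx":0,"ty":0,"tz":0,"wx":0,"wy":0,"wz":0},{"grip":0,"tx":0,"ty":0,"tz":0,"wx":0,"wy":0,"wz":0},{"grip":0,"tx":0,"ty":0,"tz":0,"wx":0,"wy":0,"wz":0}]'; python3 -m handwheel '[{"grip":0,"tx":0,"ty":0,"tz":0,"wx":0,"wy":0,"wz":0},{"grip":0,"tx":0,"ty":0,"tz":0,"wx":0,"wy":0,"wz":0},{"grip":0,"tx":0,"ty":0,"tz":0,"wx":0,"wy":0,"wz":0},{"grip":0,"tx":0,"ty":0,"tz":0,"wx":0,"wy":0,"wz":0},{"grip":0,"tx":0,"ty":0,"tz":0,"wx":0,"wy":0,"wz":0},{"grip":0,"tx":0,"ty":0,"tz":0,"wx":0,"wy":0,"wz":0},{"grip":0,"tx":0,"ty":0,"tz":0,"wx":0,"wy":0,"wz":0},{"grip":0,"tx":0,"ty":0,"tz":0,"wx":0,"wy":0,"wz":0},{"grip":0,"tx":0,"ty":0,"tz":0,"wx":0,"wy":0,"wz":0},{"grip":0,"tx":0,"ty":0,"tz":0,"wx":0,"wy":0,"wz":0}]' >/dev/null; cat >> h.py <<'E'
def tz(name):
    c=snap('top',name);i=cv2.imread(f'pics/{name}.png')[100:300,280:480];cv2.imwrite(f'pics/{name}z.png',cv2.resize(i,None,fx=3,fy=3,interpolation=cv2.INTER_CUBIC));return c
E
python3 -c "
from h import *
tz('t3');snap('wrist','w3');snap('scene','s3')"
```

```text
time_s: 4.75
eef_pos: [354.6, -12.9, 220.3]
ee_rot: [0.003, -0.003, -0.707, 0.707]
force: [0.4, -0.6, 0.1]
grip_width: 0.007
```

View pics/t3z.png

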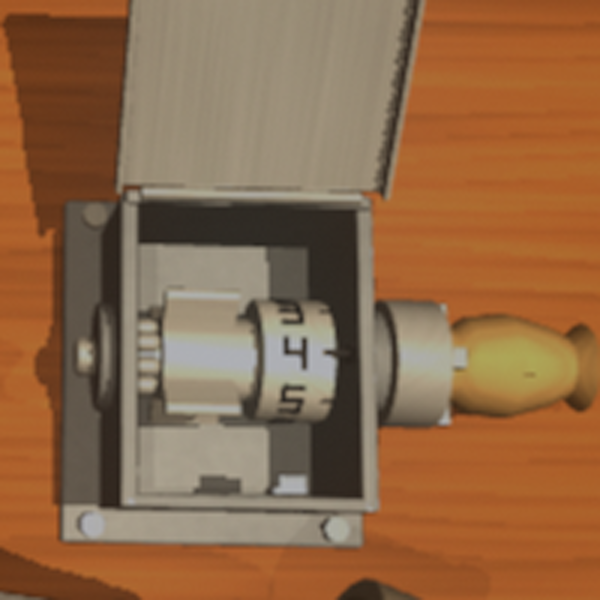

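View pics/w3.png

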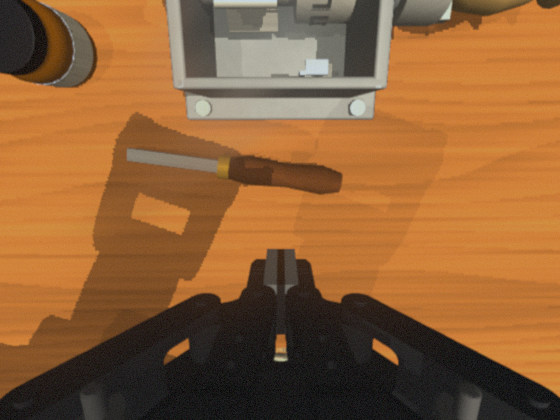

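View pics/s3.png

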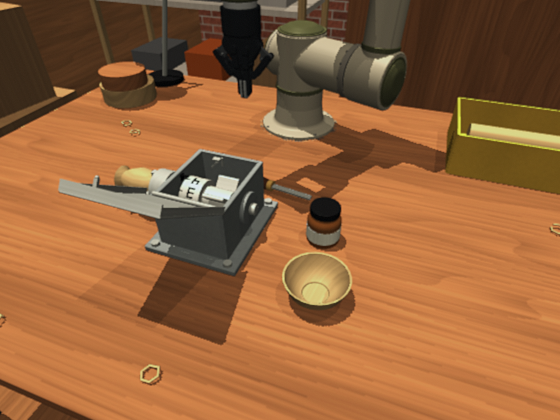

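The guard is folded back and open, and 4 is at the pointer (top zoom, (290,353)). The paddle ends are at zoom rows ~290 and ~413, so they lean at 45°. That leaves two clicks.

```bash
python3 -c "
from h import *
c=np.load('pics/t3.npz')
for u,v in [(165,295),(240,295),(165,412),(240,412),(200,290)]: print(FR.T@(ray(c,280+u/3,100+v/3,112)-O))
for u,v in [(136,505),(365,508),(136,195)]: print(FR.T@(ray(c,280+u/3,100+v/3,128)-O))
st();to([42,24,150])"
```

```text
[ 32.10764006  45.64479593 112.        ]
[ 33.26239464   0.55502738 112.        ]
[-37.91391568  45.56147123 112.        ]
[-36.88640435   1.06623538 112.        ]
[ 35.68269389  24.61268974 112.        ]
[-92.87861369  64.6451504  128.        ]
[-91.79590247 -67.32910577 128.        ]
[ 88.97850115  65.45651913 128.        ]
t 5.73 fix [-1.824e+02 -1.000e-01  2.203e+02] force [ 0.4 -0.   0.6] g 0.0 q [-0.37 -0.07  1.96  0.    1.25  1.21]
[[-1. -0. -0.]
 [ 0.  0. -1.]
 [ 0. -1. -0.]]
tool shift [-224.4   70.3  -24.1]
```

```bash
python3 -m handwheel '[{"grip":0,"tx":-25,"ty":0,"tz":-4,"wx":0,"wy":0,"wz":0},{"grip":0,"tx":-36,"ty":0,"tz":-5,"wx":0,"wy":0,"wz":0},{"grip":0,"tx":-36,"ty":0,"tz":-5,"wx":0,"wy":0,"wz":0},{"grip":0,"tx":-36,"ty":10,"tz":-5,"wx":0,"wy":0,"wz":0},{"grip":0,"tx":-36,"ty":15,"tz":-5,"wx":0,"wy":0,"wz":0},{"grip":0,"tx":-30,"ty":25,"tz":0,"wx":0,"wy":0,"wz":0},{"grip":0,"tx":-23,"ty":20,"tz":0,"wx":0,"wy":0,"wz":0},{"grip":0,"tx":0,"ty":0,"tz":0,"wx":0,"wy":0,"wz":0},{"grip":0,"tx":0,"ty":0,"tz":0,"wx":0,"wy":0,"wz":0},{"grip":0,"tx":0,"ty":0,"tz":0,"wx":0,"wy":0,"wz":0}]';python3 -c "
from h import *
st();to([40,24,120]);snap('scene','s4');snap('wrist','w4')"
```

```text
time_s: 6.57
eef_pos: [576.5, 9.0, 151.0]
ee_rot: [0.003, -0.003, -0.707, 0.707]
force: [0.1, 0.0, 0.1]
grip_width: 0.001
t 6.57 fix [ 39.3  23.9 151. ] force [0.1 0.  0.1] g 0.0 q [-0.19  0.5   1.45 -0.    1.2   1.39]
[[-1.     0.001 -0.   ]
 [ 0.    -0.    -1.   ]
 [-0.001 -1.     0.   ]]
tool shift [-0.7 31.  -0.1]
```

View pics/w4.png

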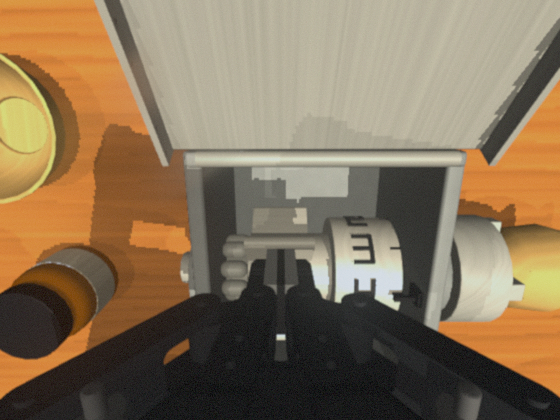

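View pics/s4.png

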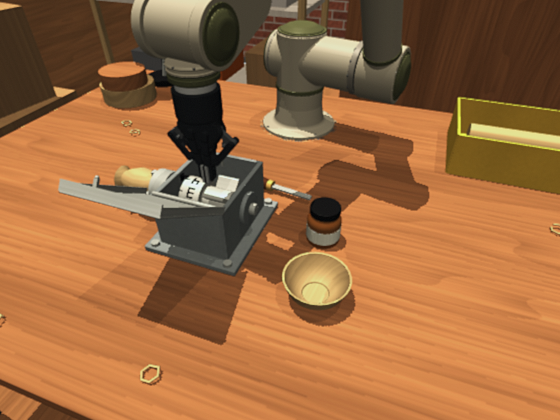

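The wrist and scene views show the fingers centred over the far leaning paddle, clear of the drum and the guard. Now lower and press down.

```bash
python3 -m handwheel '[{"grip":0,"tx":0,"ty":15,"tz":0,"wx":0,"wy":0,"wz":0},{"grip":0,"tx":0,"ty":12,"tz":0,"wx":0,"wy":0,"wz":0},{"grip":0,"tx":0,"ty":4,"tz":0,"wx":0,"wy":0,"wz":0},{"grip":0,"tx":0,"ty":2,"tz":0,"wx":0,"wy":0,"wz":0},{"grip":0,"tx":0,"ty":2,"tz":0,"wx":0,"wy":0,"wz":0},{"grip":0,"tx":0,"ty":2,"tz":0,"wx":0,"wy":0,"wz":0}]'
```

```text
time_s: 7.17
eef_pos: [577.1, 8.9, 114.2]
ee_rot: [0.003, -0.004, -0.707, 0.707]
force: [0.5, 0.4, -0.4]
grip_width: 0.003
```

```bash
python3 -m handwheel '[{"grip":0,"tx":0,"ty":1.5,"tz":0,"wx":0,"wy":0,"wz":0},{"grip":0,"tx":0,"ty":1.5,"tz":0,"wx":0,"wy":0,"wz":0}]'
```

```text
time_s: 7.33
eef_pos: [578.0, 8.9, 111.8]
ee_rot: [0.002, -0.005, -0.707, 0.707]
force: [2.6, 0.8, 10.0]
grip_width: -0.0
```

```bash
python3 -m handwheel '[{"grip":0,"tx":0,"ty":1.5,"tz":0,"wx":0,"wy":0,"wz":0},{"grip":0,"tx":0,"ty":1.5,"tz":0,"wx":0,"wy":0,"wz":0}]'
```

```text
time_s: 7.5
eef_pos: [579.5, 8.9, 110.1]
ee_rot: [0.0, -0.006, -0.707, 0.707]
force: [6.8, 1.3, 12.9]
grip_width: 0.0
```

```bash
python3 -m handwheel '[{"grip":0,"tx":-2,"ty":0.5,"tz":0,"wx":0,"wy":0,"wz":0},{"grip":0,"tx":-1.5,"ty":1.5,"tz":0,"wx":0,"wy":0,"wz":0}]'
```

```text
time_s: 7.67
eef_pos: [582.1, 8.9, 107.4]
ee_rot: [0.001, -0.005, -0.707, 0.707]
force: [2.8, 1.4, 7.2]
grip_width: -0.001
```

```bash
python3 -m handwheel '[{"grip":0,"tx":-1.5,"ty":1.5,"tz":0,"wx":0,"wy":0,"wz":0},{"grip":0,"tx":-1,"ty":1.5,"tz":0,"wx":0,"wy":0,"wz":0}]'
```

```text
time_s: 7.83
eef_pos: [584.7, 8.8, 104.1]
ee_rot: [0.001, -0.005, -0.707, 0.707]
force: [4.6, 1.1, 6.0]
grip_width: -0.003
```

```bash
python3 -m handwheel '[{"grip":0,"tx":-0.5,"ty":1.5,"tz":0,"wx":0,"wy":0,"wz":0},{"grip":0,"tx":-0.5,"ty":1.5,"tz":0,"wx":0,"wy":0,"wz":0}]'
```

```text
time_s: 8.0
eef_pos: [585.3, 8.8, 100.8]
ee_rot: [0.002, -0.005, -0.707, 0.707]
force: [2.8, 0.3, 3.5]
grip_width: -0.002
```

```bash
python3 -m handwheel '[{"grip":0,"tx":0,"ty":1.5,"tz":0,"wx":0,"wy":0,"wz":0},{"grip":0,"tx":0,"ty":1.5,"tz":0,"wx":0,"wy":0,"wz":0}]'
```

```text
time_s: 8.17
eef_pos: [584.0, 8.9, 96.6]
ee_rot: [0.003, -0.004, -0.707, 0.707]
force: [0.8, 0.2, 2.0]
grip_width: -0.006
```

```bash
python3 -m handwheel '[{"grip":0,"tx":0,"ty":1,"tz":0,"wx":0,"wy":0,"wz":0},{"grip":0,"tx":0,"ty":1,"tz":0,"wx":0,"wy":0,"wz":0}]'
```

```text
time_s: 8.33
eef_pos: [583.2, 9.0, 93.7]
ee_rot: [-0.004, 0.003, 0.707, -0.707]
force: [0.6, 0.1, -0.3]
grip_width: -0.001
```

```bash
python3 -m handwheel '[{"grip":0,"tx":0,"ty":-20,"tz":0,"wx":0,"wy":0,"wz":0},{"grip":0,"tx":0,"ty":-30,"tz":0,"wx":0,"wy":0,"wz":0},{"grip":0,"tx":25,"ty":-15,"tz":0,"wx":0,"wy":0,"wz":0},{"grip":0,"tx":30,"ty":0,"tz":0,"wx":0,"wy":0,"wz":0},{"grip":0,"tx":20,"ty":0,"tz":0,"wx":0,"wy":0,"wz":0},{"grip":0,"tx":0,"ty":0,"tz":0,"wx":0,"wy":0,"wz":0},{"grip":0,"tx":0,"ty":0,"tz":0,"wx":0,"wy":0,"wz":0}]';python3 -c "
from h import *
st();to([-30,24,130]);tz('t5');snap('wrist','w5')"
```

```text
time_s: 8.92
eef_pos: [508.2, 9.7, 159.3]
ee_rot: [-0.004, 0.003, 0.707, -0.707]
force: [0.4, -0.3, 0.3]
grip_width: 0.003
t 8.92 fix [-29.   23.9 159.3] force [ 0.4 -0.3  0.3] g 0.0 q [-0.21  0.35  1.65 -0.    1.15  1.37]
[[-1.    -0.001 -0.001]
 [ 0.001  0.    -1.   ]
 [ 0.001 -1.    -0.   ]]
tool shift [ 1.  29.3 -0.1]
```

View pics/w5.png

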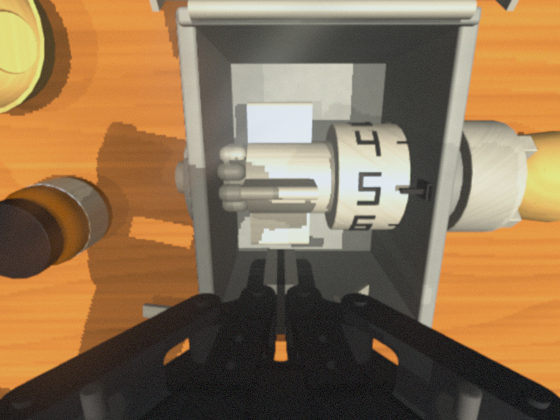

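View pics/t5z.png

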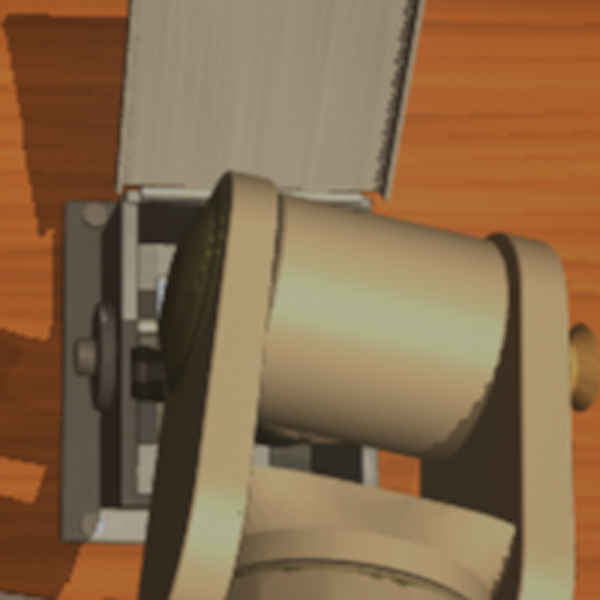

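5 is at the pointer and one paddle is upright (wrist view, (369,188) and (265,193)). Next, lower on the near side and push it +x.

```bash
python3 -m handwheel '[{"grip":0,"tx":0,"ty":20,"tz":0,"wx":0,"wy":0,"wz":0},{"grip":0,"tx":0,"ty":20,"tz":0,"wx":0,"wy":0,"wz":0},{"grip":0,"tx":0,"ty":10,"tz":0,"wx":0,"wy":0,"wz":0},{"grip":0,"tx":-6,"ty":1,"tz":0,"wx":0,"wy":0,"wz":0},{"grip":0,"tx":-4,"ty":0,"tz":0,"wx":0,"wy":0,"wz":0},{"grip":0,"tx":-2,"ty":0,"tz":0,"wx":0,"wy":0,"wz":0},{"grip":0,"tx":-2,"ty":0,"tz":0,"wx":0,"wy":0,"wz":0}]'
```

```text
time_s: 9.6
eef_pos: [523.3, 9.4, 109.1]
ee_rot: [0.003, -0.003, -0.707, 0.707]
force: [-5.5, -0.8, 5.2]
grip_width: -0.0
```

```bash
python3 -m handwheel '[{"grip":0,"tx":-1.5,"ty":0,"tz":0,"wx":0,"wy":0,"wz":0},{"grip":0,"tx":-1.5,"ty":0,"tz":0,"wx":0,"wy":0,"wz":0}]'
```

```text
time_s: 9.77
eef_pos: [525.5, 9.4, 109.1]
ee_rot: [0.004, -0.003, -0.707, 0.707]
force: [-5.8, -1.1, 5.3]
grip_width: -0.004
```

```bash
python3 -m handwheel '[{"grip":0,"tx":-1.5,"ty":0,"tz":0,"wx":0,"wy":0,"wz":0},{"grip":0,"tx":-1.5,"ty":0,"tz":0,"wx":0,"wy":0,"wz":0}]'
```

```text
time_s: 9.93
eef_pos: [528.6, 9.4, 109.0]
ee_rot: [0.003, -0.003, -0.707, 0.707]
force: [-5.0, -1.1, 2.8]
grip_width: -0.001
```

```bash
python3 -m handwheel '[{"grip":0,"tx":-1.5,"ty":0,"tz":0,"wx":0,"wy":0,"wz":0},{"grip":0,"tx":-1.5,"ty":0,"tz":0,"wx":0,"wy":0,"wz":0}]'
```

```text
time_s: 10.1
eef_pos: [531.9, 9.4, 108.8]
ee_rot: [0.003, -0.003, -0.707, 0.707]
force: [-2.9, 0.1, 1.2]
grip_width: 0.001
```

```bash
python3 -m handwheel '[{"grip":0,"tx":-1.5,"ty":0,"tz":0,"wx":0,"wy":0,"wz":0},{"grip":0,"tx":-1.5,"ty":0,"tz":0,"wx":0,"wy":0,"wz":0}]'
```

```text
time_s: 10.27
eef_pos: [535.0, 9.4, 108.4]
ee_rot: [0.003, -0.003, -0.707, 0.707]
force: [-2.9, -1.1, -0.9]
grip_width: 0.004
```

```bash
python3 -m handwheel '[{"grip":0,"tx":-1.5,"ty":0,"tz":0,"wx":0,"wy":0,"wz":0},{"grip":0,"tx":-1.5,"ty":0,"tz":0,"wx":0,"wy":0,"wz":0}]'
```

```text
time_s: 10.43
eef_pos: [538.0, 9.4, 108.2]
ee_rot: [-0.003, 0.003, 0.707, -0.707]
force: [-0.7, 0.5, -0.4]
grip_width: 0.0
```

Force dropped away, so it has snapped over. Lift out and retreat.

```bash
python3 -m handwheel '[{"grip":0,"tx":0,"ty":0,"tz":0,"wx":0,"wy":0,"wz":0},{"grip":0,"tx":0,"ty":-15,"tz":0,"wx":0,"wy":0,"wz":0},{"grip":0,"tx":0,"ty":-30,"tz":0,"wx":0,"wy":0,"wz":0},{"grip":0,"tx":20,"ty":-30,"tz":0,"wx":0,"wy":0,"wz":0},{"grip":0,"tx":35,"ty":-20,"tz":0,"wx":0,"wy":0,"wz":0},{"grip":0,"tx":40,"ty":0,"tz":0,"wx":0,"wy":0,"wz":0},{"grip":0,"tx":40,"ty":0,"tz":0,"wx":0,"wy":0,"wz":0},{"grip":0,"tx":40,"ty":0,"tz":0,"wx":0,"wy":0,"wz":0},{"grip":0,"tx":0,"ty":0,"tz":0,"wx":0,"wy":0,"wz":0},{"grip":0,"tx":0,"ty":0,"tz":0,"wx":0,"wy":0,"wz":0}]';python3 -c "
from h import *
tz('t6');snap('scene','s6')
a=np.load('pics/top0.npz')['pixels'].astype(int);b=np.load('pics/t6.npz')['pixels'].astype(int)
d=np.abs(a-b).max(2)
print('bowl/jar/gouge diff',d[135:200,190:260].max(),d[222:265,214:258].max(),d[290:325,262:330].max())"
```

```text
time_s: 11.27
eef_pos: [362.2, 11.1, 204.0]
ee_rot: [0.003, -0.004, -0.707, 0.707]
force: [0.9, -0.1, -0.8]
grip_width: -0.002
bowl/jar/gouge diff 14 14 121
```

View pics/t6z.png

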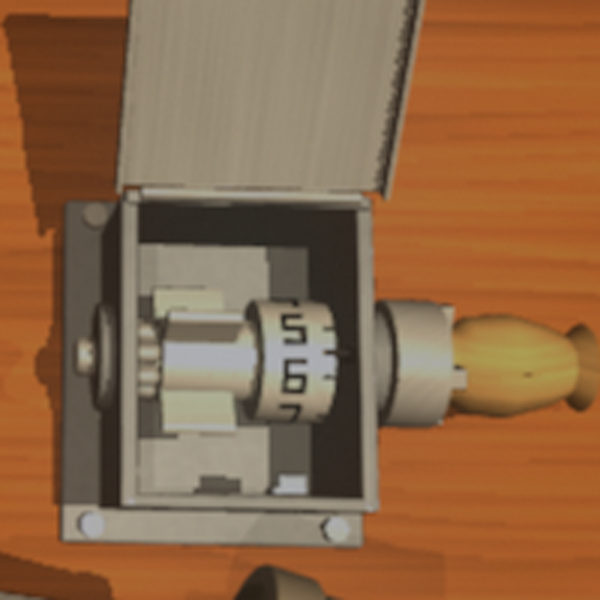

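View pics/s6.png

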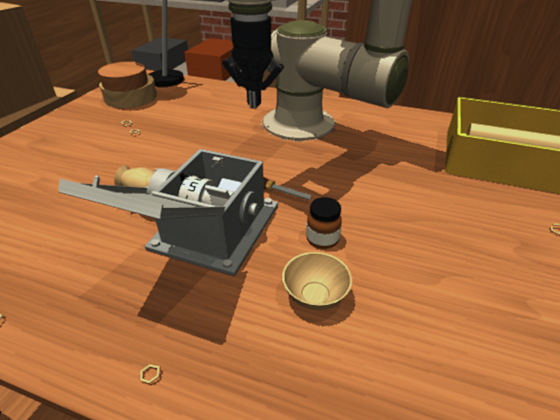

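View pics/t6.png

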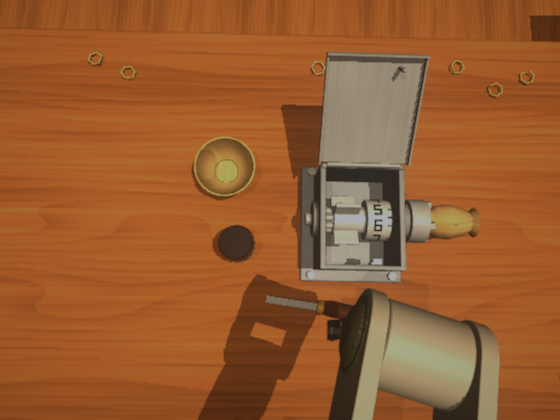

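The top view shows the pointer midway between 5 (zoom row 330) and 6 (row 375), so it has not reached the detent. I'll check whether it is still moving.

```bash
python3 -m handwheel '[{"grip":0,"tx":0,"ty":0,"tz":0,"wx":0,"wy":0,"wz":0},{"grip":0,"tx":0,"ty":0,"tz":0,"wx":0,"wy":0,"wz":0},{"grip":0,"tx":0,"ty":0,"tz":0,"wx":0,"wy":0,"wz":0},{"grip":0,"tx":0,"ty":0,"tz":0,"wx":0,"wy":0,"wz":0},{"grip":0,"tx":0,"ty":0,"tz":0,"wx":0,"wy":0,"wz":0},{"grip":0,"tx":0,"ty":0,"tz":0,"wx":0,"wy":0,"wz":0},{"grip":0,"tx":0,"ty":0,"tz":0,"wx":0,"wy":0,"wz":0},{"grip":0,"tx":0,"ty":0,"tz":0,"wx":0,"wy":0,"wz":0}]';python3 -c "
from h import *
tz('t7')"
```

```text
time_s: 12.03
eef_pos: [362.8, 11.0, 203.3]
ee_rot: [-0.003, 0.003, 0.707, -0.707]
force: [0.2, 1.0, -0.4]
grip_width: 0.002
```

View pics/t7z.png

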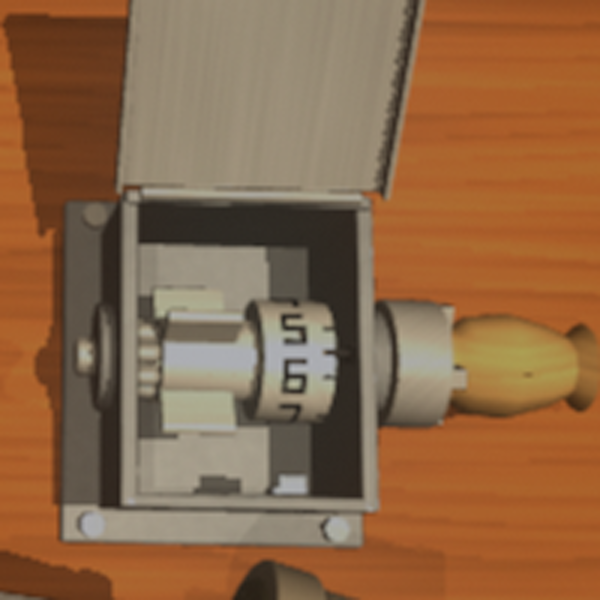

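It is balanced half-way between detents. I'll go back in and push the same flank a little further.

```bash
python3 -m handwheel '[{"grip":0,"tx":-30,"ty":0,"tz":0,"wx":0,"wy":0,"wz":0},{"grip":0,"tx":-40,"ty":0,"tz":0,"wx":0,"wy":0,"wz":0},{"grip":0,"tx":-40,"ty":0,"tz":0,"wx":0,"wy":0,"wz":0},{"grip":0,"tx":-30,"ty":5,"tz":0,"wx":0,"wy":0,"wz":0},{"grip":0,"tx":-16,"ty":15,"tz":0,"wx":0,"wy":0,"wz":0},{"grip":0,"tx":0,"ty":20,"tz":0,"wx":0,"wy":0,"wz":0},{"grip":0,"tx":0,"ty":0,"tz":0,"wx":0,"wy":0,"wz":0},{"grip":0,"tx":0,"ty":0,"tz":0,"wx":0,"wy":0,"wz":0}]';python3 -c "
from h import *
st();to([-14,24,108])"
```

```text
time_s: 12.75
eef_pos: [518.2, 9.7, 162.9]
ee_rot: [-0.004, 0.002, 0.707, -0.707]
force: [0.0, 0.2, 0.7]
grip_width: -0.0
t 12.75 fix [-19.   24.  162.9] force [0.  0.2 0.7] g -0.0 q [-0.21  0.36  1.61  0.    1.17  1.37]
[[-1.    -0.002 -0.   ]
 [ 0.     0.    -1.   ]
 [ 0.002 -1.    -0.   ]]
tool shift [-5.1 54.9  0. ]
```

```bash
python3 -m handwheel '[{"grip":0,"tx":-2,"ty":25,"tz":0,"wx":0,"wy":0,"wz":0},{"grip":0,"tx":-3,"ty":20,"tz":0,"wx":0,"wy":0,"wz":0},{"grip":0,"tx":0,"ty":10,"tz":0,"wx":0,"wy":0,"wz":0},{"grip":0,"tx":-5,"ty":0,"tz":0,"wx":0,"wy":0,"wz":0},{"grip":0,"tx":-4,"ty":0,"tz":0,"wx":0,"wy":0,"wz":0},{"grip":0,"tx":-2,"ty":0,"tz":0,"wx":0,"wy":0,"wz":0},{"grip":0,"tx":-2,"ty":0,"tz":0,"wx":0,"wy":0,"wz":0}]'
```

```text
time_s: 13.33
eef_pos: [537.7, 9.3, 109.7]
ee_rot: [0.002, -0.004, -0.707, 0.707]
force: [-0.0, -0.2, -0.5]
grip_width: 0.002
```

```bash
python3 -m handwheel '[{"grip":0,"tx":-1.5,"ty":0,"tz":0,"wx":0,"wy":0,"wz":0},{"grip":0,"tx":-1.5,"ty":0,"tz":0,"wx":0,"wy":0,"wz":0}]'
```

```text
time_s: 13.5
eef_pos: [540.0, 9.3, 108.9]
ee_rot: [0.003, -0.004, -0.707, 0.707]
force: [-0.1, -1.0, 0.3]
grip_width: 0.001
```

```bash
python3 -m handwheel '[{"grip":0,"tx":-1.5,"ty":0,"tz":0,"wx":0,"wy":0,"wz":0},{"grip":0,"tx":-1.5,"ty":0,"tz":0,"wx":0,"wy":0,"wz":0}]'; python3 -c "
from h import *
st();snap('wrist','w8')"
```

```text
time_s: 13.67
eef_pos: [542.9, 9.3, 108.4]
ee_rot: [0.003, -0.003, -0.707, 0.707]
force: [-0.5, 0.1, -0.0]
grip_width: -0.003
t 13.67 fix [  5.7  23.9 108.4] force [-0.5  0.1 -0. ] g -0.0 q [-0.2   0.48  1.6   0.    1.06  1.38]
[[-1.  0. -0.]
 [ 0. -0. -1.]
 [-0. -1.  0.]]
```

View pics/w8.png

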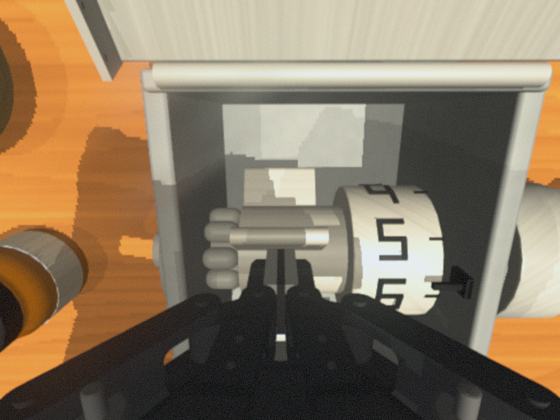

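The wrist view shows 6 at (390,295), close to the pointer at row 283, with the paddle still ahead of the finger. Push on a bit.

```bash
python3 -m handwheel '[{"grip":0,"tx":-1.5,"ty":0,"tz":0,"wx":0,"wy":0,"wz":0},{"grip":0,"tx":-1.5,"ty":0,"tz":0,"wx":0,"wy":0,"wz":0}]'; python3 -c "
from h import *
snap('wrist','w9')"
```

```text
time_s: 13.88
eef_pos: [545.9, 9.3, 108.3]
ee_rot: [-0.003, 0.003, 0.707, -0.707]
force: [0.3, 0.1, 0.9]
grip_width: 0.003
```

View pics/w9.png

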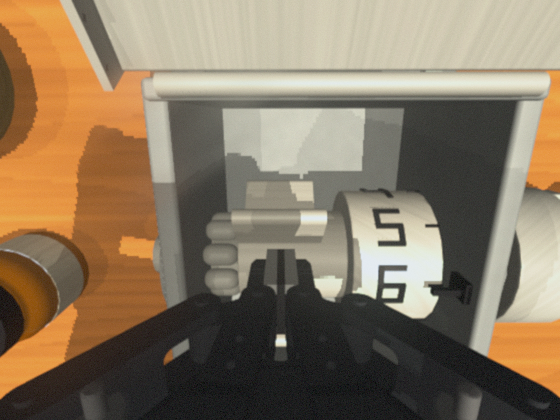

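The drum moved: 6 is at (390,285), level with the pointer at row 288, and there is no contact force. Lift and check.

```bash
python3 -m handwheel '[{"grip":0,"tx":2,"ty":-15,"tz":0,"wx":0,"wy":0,"wz":0},{"grip":0,"tx":0,"ty":-30,"tz":0,"wx":0,"wy":0,"wz":0},{"grip":0,"tx":20,"ty":-30,"tz":0,"wx":0,"wy":0,"wz":0},{"grip":0,"tx":35,"ty":-20,"tz":0,"wx":0,"wy":0,"wz":0},{"grip":0,"tx":40,"ty":0,"tz":0,"wx":0,"wy":0,"wz":0},{"grip":0,"tx":40,"ty":0,"tz":0,"wx":0,"wy":0,"wz":0},{"grip":0,"tx":40,"ty":0,"tz":0,"wx":0,"wy":0,"wz":0},{"grip":0,"tx":40,"ty":-20,"tz":0,"wx":0,"wy":0,"wz":0},{"grip":0,"tx":0,"ty":-20,"tz":0,"wx":0,"wy":0,"wz":0},{"grip":0,"tx":0,"ty":0,"tz":0,"wx":0,"wy":0,"wz":0}]';python3 -c "
from h import *
tz('t10');snap('wrist','w10')"
```

```text
time_s: 14.77
eef_pos: [331.6, 11.1, 245.2]
ee_rot: [0.001, -0.006, -0.706, 0.708]
force: [0.5, 0.1, 1.0]
grip_width: -0.002
```

View pics/t10z.png

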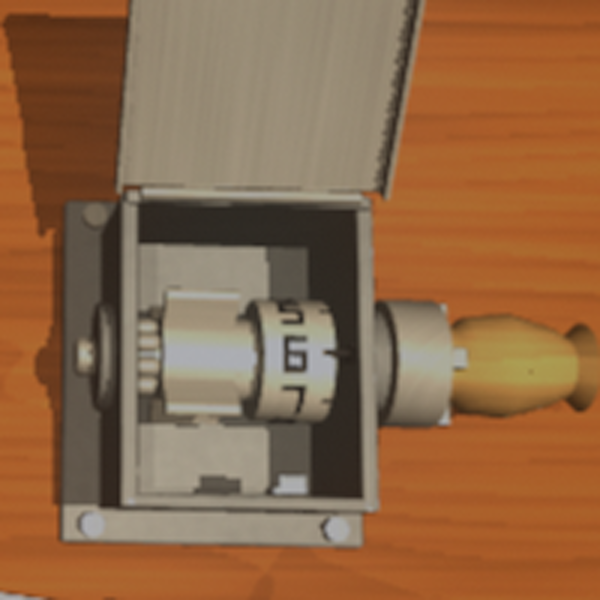

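View pics/w10.png

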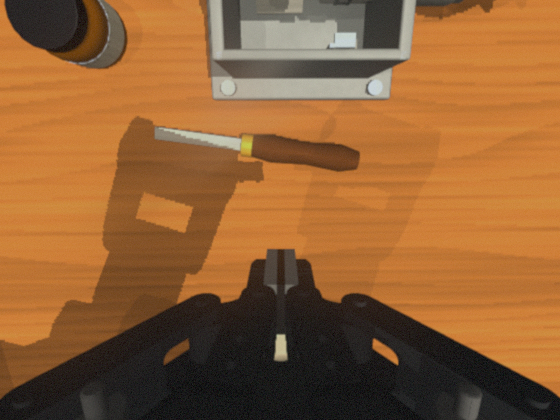

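6 now sits at zoom row 353, exactly where 4 rested, with the paddles at rows ~293 and ~413. The guard is open and the gouge is in view. One last check on the gouge position, then hand in.

```bash
python3 -c "
from h import *
a=np.load('pics/top0.npz');w=np.load('pics/w10.npz')
print(ray(a,266,299,12)[:2],ray(w,155,132,12)[:2]); print(ray(a,386,316,16)[:2],ray(w,359,160,16)[:2])
b=np.load('pics/t10.npz')
d=np.abs(a['pixels'].astype(int)-b['pixels'].astype(int)).max(2);print(d[135:200,190:260].max(),d[222:265,214:258].max())
print(ctrl.finish_job())"
```

```text
[385.92480669 151.30063119] [386.7720313  152.78165975]
[356.21159723 -81.7542706 ] [352.67798398 -82.99826017]
14 13
the job is handed in; nothing more can be done
None
```

The guard is open and the index sleeve rests in its detent with 6 at the pointer. I handed the job in at about 15 s.

- **Guard:** I pressed on the black disc with about 7–9 N. The catch let go after roughly 9 mm and the guard swung fully open. It was still open in the last top view.
- **Index:** It started at 4. One downward press took it to 5, with a force of up to about 15 N for a moment, slightly above the expected 4–12 N. On the next push the force dropped to near zero, so I took it as clicked over. The picture then showed the sleeve balanced half-way between 5 and 6, so I went back and pushed further until it snapped.
- **Last checks:** In the last top view the 6 sits at the same pixel row where the 4 had rested. The bowl and jar look unchanged in the top view. The gouge, compared between the top and wrist views, is within 4 mm of where it started, about what I can measure. The fingers stayed away from the chuck and workpiece throughout, and the arm was touching nothing at hand-in.

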